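# Right the scraper block and wipe the ceramic chips off the chopping board

### The job

Stand the toppled scraper block upright on its sole on the chopping board and let go of it, then take it again from above by its handle, press its sole down on the board with a steady 6 to 40 N, and wipe all five ceramic chips over the end of the board into the catch tray. Leave the scraper standing upright on the board; do not touch the chips with the gripper or the arm, and leave the carousel, tumbler, knob and hinge cover where they are.

Things in the scene. Friction and masses are not known exactly. Their poses are not given: they have to be found in the camera images.
- board: Fixed beech chopping board, 440 (x) x 600 (y) x 32 mm thick; origin at the centre of its underside, top 32 mm above. The chips lie scattered along a strip parallel to its y axis, centred at board x = -130 mm (the robot's side), within y +-100 mm; the catch tray stands at one of its short ends (+y or -y).
- tray: Fixed shallow open steel catch tray, 240 (x) x 130 (y) mm, walls 14 mm high and 3 mm thick, parallel to the board, 4 mm off its +y or -y end (varies), in line with the chip strip; origin at the centre of its underside, level with the board's underside, so its rim is 18 mm below the board's top.
- scraper: Loose wooden scraper block, 0.25 kg, toppled on its side. Block: x -70..70, y -17 (flat steel sole)..17, z 0..40 mm. Handle on top of it, a flat tang: x -25..25, y 17..82, z 11..29 mm. Origin: middle of the side it first lies on; lying, z points up and y, towards the handle's end, is level. Standing on the 140 x 40 mm sole, y points up and it is 99 mm tall.
- scraper_grip (a point): Centre of the scraper's handle, 72 mm above the sole, 27 mm below the handle's end; axes as the scraper's.
- scraper_sole (a point): Centre of the scraper's steel sole (the 140 x 40 mm face).
- chip0: Loose off-white ceramic chip, about 26 x 20 mm, 8 mm thick, 12 g, flat on the board; origin at the centre of its underside.
- chip1: Loose off-white ceramic chip, about 22 x 22 mm, 8 mm thick, 12 g, flat on the board; origin at the centre of its underside.
- chip2: Loose off-white ceramic chip, about 28 x 18 mm, 8 mm thick, 12 g, flat on the board; origin at the centre of its underside.
- chip3: Loose off-white ceramic chip, about 24 x 19 mm, 8 mm thick, 12 g, flat on the board; origin at the centre of its underside.
- chip4: Loose off-white ceramic chip, about 25 x 21 mm, 8 mm thick, 12 g, flat on the board; origin at the centre of its underside.
- carousel: Bystander: round steel bit carousel, 90 mm across, 85 mm tall, on the board's far side; origin at the centre of its underside.
- tumbler: Bystander: glass tumbler of wooden pegs, 70 mm across, about 120 mm tall with the pegs, on the board's far side; origin at the centre of its underside.
- knob: Bystander: off-white ceramic knob, 38 mm across, 34 mm tall, on the board's far side; origin at the centre of its underside.
- cover: Bystander: black plastic hinge cover, about 58 x 100 x 18 mm, lying beside the board at the end away from the tray; origin at the centre of its underside.

How it is judged:
By the outcome, as a careful person would: the job done as asked, in the order asked, and still so for the second after the job is handed in, with the robot touching nothing.
It also fails if it takes over 67 s, if anything falls off the work surface, if the arm or the gripper's body presses on something with over 40 N, if the wrist force passes 120 N, or if a joint passes its speed limit or range.

### The arm

A 7-joint arm with a two-finger parallel gripper is mounted at the origin on the work surface. World frame = base frame: x ahead of the robot, y to its left, z up, the work surface at z = 0. Lengths are in m, angles in rad, forces in N, time in s.
With the tool pointing down it reaches from about 0.35 to 0.9 m from the base axis. Payload 7.2 kg.
Tool frame: the origin (TCP) lies at the very end of the fingers, on their centre line; the grasp point (between the pads) lies 19 mm behind it; z points along the fingers, y is the direction in which the jaws open and shut (so a half turn about z gives the same grasp; the last joint's range is limited). The gripper opens to 88 mm and grips with 3 to 60 N. Pads are 20 mm wide; open, the fingers measure 115 mm over their backs; the gripper's body (75 mm by 178 mm) begins 61 mm behind the grasp point.
Start: joints at [-1.273, 0.411, -0.013, 1.596, 0.006, 1.134, -0.082], TCP at [0.224, 0.584, 0.223] pointing down, gripper open.
Joint ranges: [-2.95, 2.95], [-0.29, 1.99], [-1.47, 1.44], [0.14, 2.54], [-1.03, 4.17], [0.13, 1.85], [-2.86, 2.86]. Speed limits (rad/s): [2.39, 2.39, 3.01, 3.01, 3.14, 3.14, 3.14].

### API

Orientations are given as a rotation vector (axis times angle).
In Python, from plant import arm, grab_frame, boxes_of, trace, landmark_of gives the robot as it stands.
- The arm moves only by the tool jog_arm, never from a script. Its arguments are lists of equal length, an entry for each row: "gripper": the opening, from 0 (shut) to 1 (fully open); "slide": the shift along the tool's x, y, z scaled (see below), a list of three; "yaw": the turn about the tool's z scaled (see below). A call has 1 to 5 rows; each row shifts and turns the pose as measured when the row begins, along the tool's axes as they then stand; what a row does not reach is not made up. The controller multiplies each number of a shift by 1000 mm and each number of a turn by 180 degrees. A row lasts 1/12 s, in which the tool goes at most 41.7 mm and 7.16 degrees, less where a joint would pass 70% of its speed; a pose out of reach is approached as far as the arm can. A call with a number of a shift or a turn outside -1 to 1 is refused whole. A call with a gripper value outside its range is refused whole. The fingers move at their own pace and stop on an object; "force" is the grip in N (left out, the last holds). Time passes only in rows, so rows that do not move let the fingers close. It gives the time, the measured TCP pose, the force and the opening at its end, in the units of the state.
- arm.get_obs(): the state, without advancing time (a new reading comes with each control period).
- grab_frame(name): name is "scene" or "top" or "wrist"; returns a dict with "frame" (384x512x3 uint8, red, green, blue), "K" (3x3 intrinsics, pixels), "xyz" and "attitude" of the camera in the world. Camera axes: x right, y up, looking along -z (the intrinsics and any distortion apply to the point x, -y, -z); pixel columns grow to the right and rows downward; lengths in m; the calibration is good to about 2 mm. The wrist camera is an equidistant fisheye: a pixel r from the principal point sees the ray r / f radians off the axis. A picture is of the moment at which its call begins. There is no depth.
- arm.sign_off(): hands the job in, once; it reports no verdict.
Trained networks look in a picture, given as the dict that the camera call returned (one of the last four; its "shot" number tells which), for a name from the list of things; names that differ only in an ending like _2 or _b are one class to them, and where a whole thing is asked for, a point or a joint stands for the part that bears it (a point fixed in the world has none). Each returns a list of dicts, best first, with "conf" (0 to 1); they miss things now and then, are a little off and sometimes report something else, mostly with a low value. They report only what shows in the picture. A call takes as long as a camera call.
- boxes_of(picture, query): "rect" ([left, top, right, bottom] in pixels, round what is visible of it).
- trace(picture, query): "mask" (384x512 bool, what is visible of it) and "rect" ([left, top, right, bottom] in pixels, round what is visible of it).
- landmark_of(picture, query): "uv" ([column, row] in pixels: a listed point, or the origin of a listed thing).
The state is a dict: "time": time; "joint_positions": joint angles; "joint_velocities": joint speeds; "joint_torque": joint torques, N m; "tool_pos": TCP position; "eef_rot": TCP orientation; "contact_force": force on the tool from outside, world axes, zero at the start; "ft_torque": the same for the moment, N m; "width": finger opening in m.
Only numpy, scipy, OpenCV 4.12 (cv2) and the standard library are available. Lean on these libraries where they do the work, as an engineer would, in place of code of your own. Each camera call takes 0.05 s, during which the arm holds its last target. There are 200 camera calls.

## Working session

There is one attempt and no reset: what is moved stays moved. The work goes in short steps, Python scripts to look and compute and a tool call to move; the robot and the scene stay as the last step left them, time stands still between calls to the robot, and variables do not carry over. Pictures are saved under pics/ and viewed, about 8 in all and at most 12, crops included, and the job is handed in when it is done.

Besides the shell and the picture viewer there is one more tool, called after "Emit:" by a JSON object that holds its "method" and its "body". jog_arm: Moves the arm, as the interface text tells. Its arguments: {"type":"object","properties":{"gripper":{"type":"array","items":{"type":"number"}},"slide":{"type":"array","items":{"type":"array","items":{"type":"number"}}},"yaw":{"type":"array","items":{"type":"number"}},"force":{"type":"number"}},"required":["gripper","slide","yaw"]}

```bash
ls; mkdir -p pics
cat > h.py <<'E'
import numpy as np, cv2, json
from scipy.spatial.transform import Rotation as R
from plant import arm, grab_frame, boxes_of, trace, landmark_of
def rot(a):
    a=np.array(a,float)
    if a.shape==(3,3): return a
    return R.from_rotvec(a).as_matrix() if a.size==3 else R.from_quat(a).as_matrix()
def px2w(p,uv,z,fish=False):
    K=p["K"];x=(uv[0]-K[0][2])/K[0][0];y=(uv[1]-K[1][2])/K[1][1]
    if fish:
        r=np.hypot(x,y);s=np.sin(r)/max(r,1e-9);d=np.array([x*s,-y*s,-np.cos(r)])
    else: d=np.array([x,-y,-1.])
    d=rot(p["attitude"])@d;o=np.array(p["xyz"]);return o+d*(z-o[2])/d[2]
def w2px(p,w,fish=False):
    c=rot(p["attitude"]).T@(np.array(w)-np.array(p["xyz"]));x,y,z=c[0],-c[1],-c[2]
    if fish:
        t=np.arctan2(np.hypot(x,y),z);h=max(np.hypot(x,y),1e-9);x,y=x/h*t,y/h*t
    else: x,y=x/z,y/z
    K=p["K"];return np.array([K[0][0]*x+K[0][2],K[1][1]*y+K[1][2]])
def save(p,n): cv2.imwrite(f"pics/{n}.png",p["frame"][:,:,::-1])
E
python3 - <<'E'
from h import *
o=arm.get_obs();print(o)
t=grab_frame("top");s=grab_frame("scene")
print({k:t[k] for k in t if k!="frame"},{k:s[k] for k in s if k!="frame"})
im=np.hstack([t["frame"],s["frame"]]);cv2.imwrite("pics/a.png",cv2.resize(t["frame"],(800,600))[:,:,::-1]);save(s,"b")
for n in "board tray scraper scraper_grip scraper_sole chip0 chip1 chip2 chip3 chip4 carousel tumbler knob cover".split():
    z={"board":0,"tray":0,"cover":0,"scraper_grip":.052,"scraper_sole":.052}.get(n,.032)
    for d in landmark_of(t,n)[:5]: print(n,round(d["conf"],2),np.round(d["uv"]),px2w(t,d["uv"],z).round(3))
E
```

```text
pics
{'time': 0.0, 'joint_positions': array([-1.27315853,  0.41190034, -0.01273341,  1.59699579,  0.00559484,
        1.1343028 , -0.08223298]), 'joint_velocities': array([-3.44669877e-05,  1.03972905e-03,  1.08388961e-03,  2.97839007e-05,
        3.34233676e-04, -6.79303269e-04, -8.15283075e-04]), 'joint_torque': array([ 1.08341053e-03, -5.87959385e+01,  6.42169174e-01, -2.91077971e+01,
       -5.38026018e-02,  1.82593352e-02,  1.58205244e-04]), 'tool_pos': array([0.22343341, 0.5831777 , 0.22182844]), 'eef_rot': array([-5.71409240e-01, -3.08899712e+00,  2.44928790e-03]), 'contact_force': array([ 0.21654261,  0.00792896, -0.16602563]), 'ft_torque': array([ 0.04837303, -0.00745165, -0.04151305]), 'width': 0.0878208306410514}
{'K': array([[496.77754135,   0.        , 242.78595538],
       [  0.        , 496.77754135, 192.73875931],
       [  0.        ,   0.        ,   1.        ]]), 'xyz': array([0.38815608, 0.01094673, 1.57632204]), 'attitude': array([ 0.12563511, -0.10026976, -1.58377838]), 'shot': 1} {'K': array([[385.06405274,   0.        , 244.81328581],
       [  0.        , 385
[... 1143 characters left out ...]
] [0.468 0.055 0.032]
chip2 0.38 [296. 235.] [ 0.475 -0.129  0.032]
chip3 0.53 [267. 242.] [ 0.455 -0.037  0.032]
chip3 0.51 [249. 251.] [0.429 0.018 0.032]
chip3 0.45 [280. 256.] [ 0.412 -0.078  0.032]
chip3 0.39 [237. 239.] [0.468 0.055 0.032]
chip3 0.38 [296. 235.] [ 0.475 -0.129  0.032]
chip4 0.53 [267. 242.] [ 0.455 -0.037  0.032]
chip4 0.51 [249. 251.] [0.429 0.018 0.032]
chip4 0.45 [280. 256.] [ 0.412 -0.078  0.032]
chip4 0.39 [237. 239.] [0.468 0.055 0.032]
chip4 0.38 [296. 235.] [ 0.475 -0.129  0.032]
carousel 0.72 [334. 147.] [ 0.753 -0.257  0.032]
carousel 0.23 [383. 237.] [ 0.465 -0.397  0.032]
tumbler 0.68 [181. 165.] [0.704 0.229 0.032]
knob 0.65 [243. 157.] [0.727 0.032 0.032]
```

View pics/a.png

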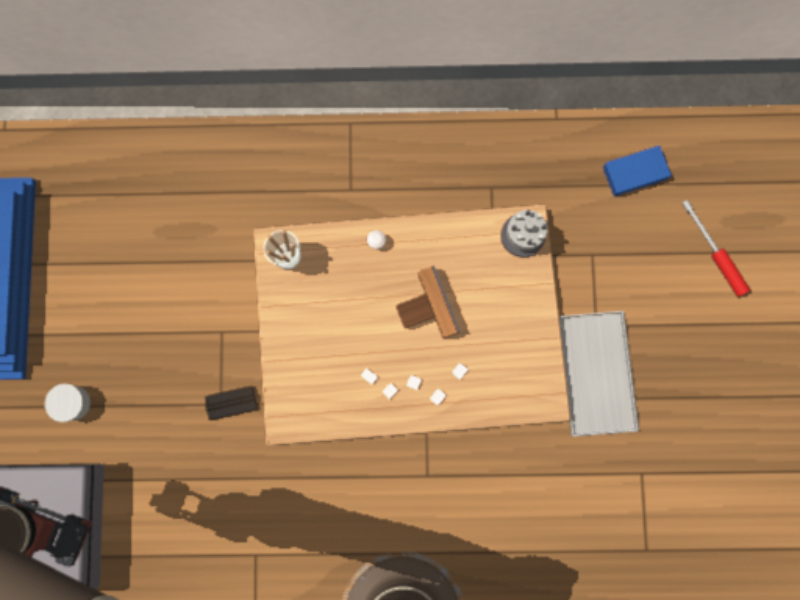

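View pics/b.png

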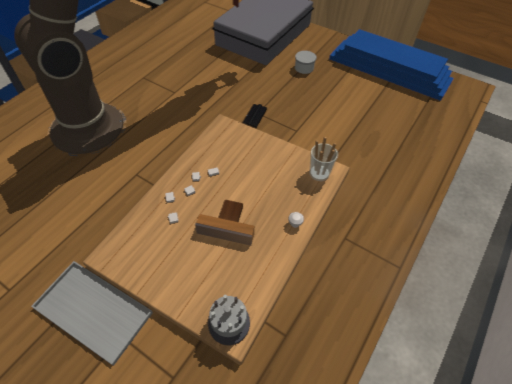

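The top view (shown at 1.56x) has the tray at the -y end (600,375). The scraper lies at (430,305) with its handle towards +y, and the five chips sit around (370–460, 370–397). The scene view agrees. Next I'll refine the poses with a silhouette fit.

```bash
cat >> h.py <<'E'
from scipy.optimize import minimize
def box(a,b): return np.array([[x,y,z] for x in(a[0],b[0]) for y in(a[1],b[1]) for z in(a[2],b[2])])
SCR=[box((-.07,-.017,0),(.07,.017,.04)),box((-.025,.017,.011),(.025,.082,.029))]
BRD=[box((-.22,-.3,0),(.22,.3,.032))]
def fit(views,parts,x0,z,up=False):
    Ru=R.from_euler('x',90,degrees=True).as_matrix() if up else np.eye(3)
    def cost(q):
        c=0;M=R.from_euler('z',q[2]).as_matrix()@Ru
        for p,m in views:
            im=np.zeros((1536,2048),np.uint8)
            for b in parts:
                P=np.array([(w2px(p,M@v+[q[0],q[1],z])+.5)*4 for v in b]).astype(np.int32)
                cv2.fillConvexPoly(im,cv2.convexHull(P),1)
            a=cv2.resize(im.astype(np.float32),(512,384),interpolation=cv2.INTER_AREA)
            c+=1-np.minimum(a,m).sum()/np.maximum(a,m).sum()
        return c/len(views)
    s=np.array(x0)+np.array([[0,0,0],[.01,0,0],[0,.01,0],[0,0,.08]])
    r=minimize(cost,x0,method="Nelder-Mead",options=dict(initial_simplex=s,maxiter=120,xatol=1e-4,fatol=1e-4))
    return r.x,r.fun
E
python3 - <<'E'
from h import *
t=grab_frame("top");s=grab_frame("scene")
def masks(n): return [(p,l[0]["mask"].astype(np.float32)) for p in(t,s) for l in[trace(p,n)] if l]
m=masks("scraper")
for vs in (m,m[:1],m[1:]): print("scr",fit(vs,SCR,[.6,-.08,.27],.032))
m=masks("board")
for vs in (m,m[:1]): print("brd",fit(vs,BRD,[.576,-.028,.08],0))
for p in (t,s):
  for d in trace(p,"chip0")[:6]:
    ys,xs=np.nonzero(d["mask"]);print(round(d["conf"],2),len(xs),px2w(p,(xs.mean(),ys.mean()),.036).round(3))
for d in boxes_of(t,"cover")[:2]:print(d,px2w(t,((d["rect"][0]+d["rect"][2])/2,(d["rect"][1]+d["rect"][3])/2),0.01))
E
```

```text
scr (array([ 0.60542087, -0.08209027,  0.35473207]), np.float64(0.05457296967506409))
scr (array([ 0.60628317, -0.0814863 ,  0.35531293]), np.float64(0.04946178197860718))
scr (array([ 0.60493282, -0.08285018,  0.33774747]), np.float64(0.05691713094711304))
brd (array([ 0.56905329, -0.0220021 ,  0.06778621]), np.float64(0.11762556433677673))
brd (array([ 0.56884462, -0.02118258,  0.06807928]), np.float64(0.10338699817657471))
0.49 22 [0.434 0.018 0.036]
0.48 28 [ 0.42  -0.076  0.036]
0.46 43 [0.462 0.058 0.036]
0.37 55 [ 0.449 -0.029  0.036]
0.62 74 [0.433 0.017 0.036]
0.62 83 [ 0.469 -0.121  0.036]
0.47 55 [ 0.449 -0.031  0.036]
0.44 60 [0.464 0.058 0.036]
{'rect': [130.5, 248.2, 163.9, 268.0], 'conf': 0.8} [0.41275816 0.33746846 0.01      ]
{'rect': [167.8, 146.2, 190.5, 171.6], 'conf': 0.48} [0.72852156 0.23815556 0.01      ]
```

```bash
cat >> h.py <<'E'
def state():
    o=arm.get_obs();M=rot(o["eef_rot"]);return o,np.array(o["tool_pos"]),M
def plan(target,jaw=None,step=.041,dec=3,n=None):
    """rows from the present pose to TCP target, jaw axis at world angle jaw (deg, mod 180)"""
    o,p,M=state();a=np.degrees(np.arctan2(M[1,1],M[0,1]))
    print("t %.2f p"%o["time"],p.round(4),"jaw %.1f"%a,"tilt %.2f"%np.degrees(np.arccos(-M[2,2])),"F",np.round(o["contact_force"],1),"w %.4f"%o["width"],"q7 %.2f"%o["joint_positions"][6])
    d=0 if jaw is None else (jaw-a+90)%180-90
    D=np.array(target)-p;k=n or max(1,int(np.ceil(max(np.linalg.norm(D)/step,abs(d)/7))))
    S=[];Y=[]
    for i in range(k):
        S.append((M.T@D/k).round(dec).tolist());Y.append(round(-d/k/180,4)); M=R.from_euler('z',d/k,degrees=True).as_matrix()@M
    for i in range(0,k,5): print(json.dumps(S[i:i+5]),Y[i:i+5])
E
python3 - <<'E'
from h import *
plan((.583,-.020,.15),20.2)
E
```

```text
t 1.25 p [0.2236 0.5836 0.2227] jaw 69.0 tilt 0.00 F [-0.1  0.7 -0.1] w 0.0877 q7 -0.08
[[-0.031, -0.024, 0.004], [-0.032, -0.023, 0.004], [-0.033, -0.021, 0.004], [-0.034, -0.02, 0.004], [-0.035, -0.018, 0.004]] [np.float64(0.0151), np.float64(0.0151), np.float64(0.0151), np.float64(0.0151), np.float64(0.0151)]
[[-0.035, -0.016, 0.004], [-0.036, -0.015, 0.004], [-0.037, -0.013, 0.004], [-0.037, -0.011, 0.004], [-0.038, -0.009, 0.004]] [np.float64(0.0151), np.float64(0.0151), np.float64(0.0151), np.float64(0.0151), np.float64(0.0151)]
[[-0.038, -0.008, 0.004], [-0.039, -0.006, 0.004], [-0.039, -0.004, 0.004], [-0.039, -0.002, 0.004], [-0.039, -0.0, 0.004]] [np.float64(0.0151), np.float64(0.0151), np.float64(0.0151), np.float64(0.0151), np.float64(0.0151)]
[[-0.039, 0.002, 0.004], [-0.039, 0.003, 0.004], [-0.039, 0.005, 0.004]] [np.float64(0.0151), np.float64(0.0151), np.float64(0.0151)]
```

Emit:
{"method": "jog_arm", "body": {"gripper": [1,1,1,1,1], "slide": [[-0.031,-0.024,0.004],[-0.032,-0.023,0.004],[-0.033,-0.021,0.004],[-0.034,-0.02,0.004],[-0.035,-0.018,0.004]], "yaw": [0.015,0.015,0.015,0.015,0.015]}}

```text
time: 1.67
tool_pos: [0.3202, 0.4185, 0.2009]
eef_rot: [-0.918, -3.0, -0.008]
contact_force: [1.2, -1.2, 0.1]
width: 0.0875
```

Emit:
{"method": "jog_arm", "body": {"gripper": [1,1,1,1,1], "slide": [[-0.035,-0.016,0.004],[-0.036,-0.015,0.004],[-0.037,-0.013,0.004],[-0.037,-0.011,0.004],[-0.038,-0.009,0.004]], "yaw": [0.015,0.015,0.015,0.015,0.015]}}

```text
time: 2.08
tool_pos: [0.4239, 0.2437, 0.18]
eef_rot: [-1.28, -2.864, -0.013]
contact_force: [1.4, 0.2, 0.4]
width: 0.0877
```

Emit:
{"method": "jog_arm", "body": {"gripper": [1,1,1,1,1], "slide": [[-0.038,-0.008,0.004],[-0.039,-0.006,0.004],[-0.039,-0.004,0.004],[-0.039,-0.002,0.004],[-0.039,0,0.004]], "yaw": [0.015,0.015,0.015,0.015,0.015]}}

```text
time: 2.5
tool_pos: [0.5267, 0.0664, 0.1595]
eef_rot: [-1.623, -2.686, -0.02]
contact_force: [0.4, 1.1, 0.1]
width: 0.0879
```

Run:
```python
from h import *
plan((.583,-.020,.15),20.2)
```

```text
t 2.50 p [0.5267 0.0664 0.1595] jaw 27.7 tilt 0.73 F [0.4 1.1 0.1] w 0.0879 q7 0.43
[[-0.034, 0.003, 0.003], [-0.034, 0.005, 0.003], [-0.034, 0.006, 0.003]] [np.float64(0.0139), np.float64(0.0139), np.float64(0.0139)]
```

Emit:
{"method": "jog_arm", "body": {"gripper": [1,1,1,1], "slide": [[-0.034,0.003,0.003],[-0.034,0.005,0.003],[-0.034,0.006,0.003],[0,0,0]], "yaw": [0.014,0.014,0.014,0]}}

```text
time: 2.83
tool_pos: [0.5874, -0.0339, 0.1497]
eef_rot: [1.82, 2.558, 0.017]
contact_force: [0.2, -1.0, -0.1]
width: 0.0879
```

Run:
```python
from h import *
w=grab_frame("wrist");save(w,"c")
for n in("scraper_grip","scraper_sole","scraper"):
  for d in landmark_of(w,n)[:2]: print(n,d["conf"],np.round(d["uv"]),px2w(w,d["uv"],.052 if n!="scraper" else .032,True).round(3))
print([w2px(w,R.from_euler('z',.352).as_matrix()@v+[.6055,-.082,.032],True).round() for v in ([0,.049,.02],[0,-.017,.02],[-.07,-.017,.04],[.07,-.017,.04])])
plan((.583,-.020,.036),20.2)
```

```text
scraper_grip 0.76 [257. 190.] [ 0.59  -0.027  0.052]
scraper_sole 0.84 [255. 263.] [ 0.613 -0.099  0.052]
scraper_sole 0.19 [238. 165.] [ 0.567 -0.011  0.052]
scraper 0.55 [255. 234.] [ 0.606 -0.078  0.032]
[array([252., 198.]), array([254., 261.]), array([180., 272.]), array([327., 269.])]
t 3.03 p [ 0.5847 -0.0253  0.1496] jaw 19.8 tilt 0.79 F [-0.   0.4 -0.1] w 0.0880 q7 0.52
[[0.001, -0.0, 0.038], [0.001, -0.0, 0.038], [0.001, -0.0, 0.038]] [np.float64(-0.0008), np.float64(-0.0008), np.float64(-0.0008)]
```

View pics/c.png

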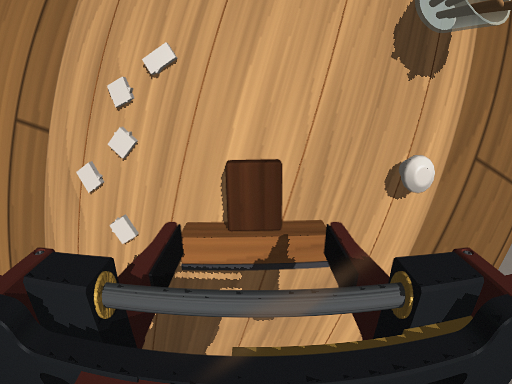

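The wrist view shows the handle at columns 223–282, rows 160–231, and the block at columns 182–327. That matches the fitted model, so I'll descend.

Emit:
{"method": "jog_arm", "body": {"gripper": [1,1,1,1], "slide": [[0.002,0,0.038],[0.002,0,0.038],[0.002,0,0.034],[0,0,0]], "yaw": [0,0,0,0]}}

```text
time: 3.37
tool_pos: [0.585, -0.0095, 0.0406]
eef_rot: [1.792, 2.58, 0.035]
contact_force: [-1.1, 0.2, -0.7]
width: 0.0877
```

Run:
```python
from h import *
plan((.583,-.020,.036),20.2,dec=4)
```

```text
t 3.37 p [ 0.585  -0.0095  0.0406] jaw 20.4 tilt 1.29 F [-1.1  0.2 -0.7] w 0.0877 q7 0.58
[[-0.0092, -0.0056, 0.0044]] [np.float64(0.0013)]
```

Emit:
{"method": "jog_arm", "body": {"gripper": [1,1,1], "slide": [[-0.009,-0.005,0.004],[0,0,0],[0,0,0]], "yaw": [0,0,0]}}

```text
time: 3.62
tool_pos: [0.5832, -0.0169, 0.0385]
eef_rot: [-1.784, -2.585, -0.037]
contact_force: [0.2, 0.3, 0.0]
width: 0.0874
```

Run:
```python
from h import *
plan((.583,-.020,.036),20.2,dec=4)
```

```text
t 3.62 p [ 0.5832 -0.0169  0.0385] jaw 20.8 tilt 1.35 F [0.2 0.3 0. ] w 0.0874 q7 0.60
[[-0.0029, -0.0013, 0.0024]] [np.float64(0.0032)]
```

Emit:
{"method": "jog_arm", "body": {"gripper": [1,0.4,0.4,0.4,0.4], "slide": [[-0.004,-0.001,0.002],[0,0,0],[0,0,0],[0,0,0],[0,0,0]], "yaw": [0,0,0,0,0], "force": 6}}

```text
time: 4.03
tool_pos: [0.5877, -0.022, 0.0429]
eef_rot: [1.781, 2.579, 0.047]
contact_force: [0.1, 0.9, 0.3]
width: 0.0645
```

Emit:
{"method": "jog_arm", "body": {"gripper": [0.4,0.4,0.4], "slide": [[0,0,0],[0,0,0],[0,0,0]], "yaw": [0,0,0]}}

```text
time: 4.28
tool_pos: [0.5877, -0.022, 0.0434]
eef_rot: [1.781, 2.579, 0.048]
contact_force: [0.1, -0.0, 0.2]
width: 0.0511
```

Emit:
{"method": "jog_arm", "body": {"gripper": [0.65,0.65,0.65], "slide": [[0,0,0],[0,0,0],[0,0,0.006]], "yaw": [0,0,0]}}

```text
time: 4.53
tool_pos: [0.5886, -0.0218, 0.038]
eef_rot: [1.78, 2.578, 0.049]
contact_force: [0.2, 0.5, 0.7]
width: 0.0567
```

Emit:
{"method": "jog_arm", "body": {"gripper": [0.65], "slide": [[0,0,0]], "yaw": [0]}}

```text
time: 4.62
tool_pos: [0.588, -0.0216, 0.0368]
eef_rot: [1.781, 2.579, 0.048]
contact_force: [0.1, 0.3, -0.4]
width: 0.0571
```

Emit:
{"method": "jog_arm", "body": {"gripper": [0.65], "slide": [[0,0,0]], "yaw": [0]}}

```text
time: 4.7
tool_pos: [0.5879, -0.0216, 0.0365]
eef_rot: [1.781, 2.579, 0.048]
contact_force: [-0.6, -0.9, 0.2]
width: 0.0567
```

Run:
```python
from h import *
plan((.583,-.020,.036),20.2,dec=4)
```

```text
t 4.70 p [ 0.5879 -0.0216  0.0365] jaw 20.7 tilt 1.79 F [-0.6 -0.9  0.2] w 0.0567 q7 0.61
[[0.0033, -0.0041, 0.0004]] [np.float64(0.003)]
```

Emit:
{"method": "jog_arm", "body": {"gripper": [0.4,0.4,0.4,0.4], "slide": [[0,0,0],[0,0,0],[0,0,0],[0,0,0]], "yaw": [0,0,0,0]}}

```text
time: 5.03
tool_pos: [0.5877, -0.0216, 0.0361]
eef_rot: [1.781, 2.579, 0.047]
contact_force: [-0.2, 0.4, -0.8]
width: 0.0501
```

Run:
```python
from h import *
plan((.583,-.020,.036),20.2,dec=4)
```

```text
t 5.03 p [ 0.5877 -0.0216  0.0361] jaw 20.7 tilt 1.75 F [-0.2  0.4 -0.8] w 0.0501 q7 0.61
[[0.0032, -0.0039, 0.0001]] [np.float64(0.003)]
```

Emit:
{"method": "jog_arm", "body": {"gripper": [0.4,0.4,0.4,0.4,0.4], "slide": [[-0.005,0,-0.014],[-0.0075,0,-0.013],[-0.0095,0,-0.011],[-0.011,0,-0.009],[0,0,0]], "yaw": [0,0,0,0,0]}}

```text
time: 5.45
tool_pos: [0.5968, -0.053, 0.0831]
eef_rot: [1.781, 2.585, 0.044]
contact_force: [0.7, -0.8, -0.0]
width: 0.0502
```

Run:
```python
from h import *
plan((.588+.0265*.354,-.0216-.0265*.935,.036+.046),20.7,dec=4)
s=grab_frame("scene");u=w2px(s,(.6,-.06,.06));cv2.imwrite("pics/d.png",cv2.resize(s["frame"][int(u[1])-70:int(u[1])+70,int(u[0])-90:int(u[0])+90],None,fx=3,fy=3)[:,:,::-1])
```

```text
t 5.45 p [ 0.5968 -0.053   0.0831] jaw 20.9 tilt 1.61 F [ 0.7 -0.8 -0. ] w 0.0502 q7 0.63
[[0.006, 0.0028, 0.0013]] [np.float64(0.0009)]
```

View pics/d.png

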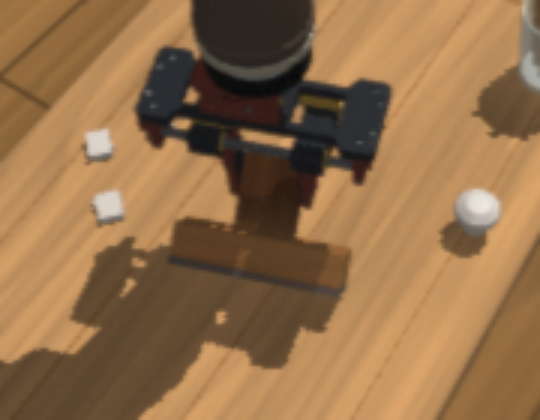

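The block is tilting up, with its sole edge down as planned. I'll continue the arc.

Emit:
{"method": "jog_arm", "body": {"gripper": [0.4,0.4,0.4,0.4,0.4], "slide": [[-0.007,0,-0.008],[-0.014,0,-0.006],[-0.014,0,-0.003],[-0.014,0,-0.001],[-0.014,0,0.001]], "yaw": [0,0,0,0,0]}}

```text
time: 5.92
tool_pos: [0.6187, -0.1114, 0.098]
eef_rot: [-1.772, -2.589, -0.044]
contact_force: [0.5, 0.4, -1.6]
width: 0.0499
```

Emit:
{"method": "jog_arm", "body": {"gripper": [0.4,0.4], "slide": [[0,0,0],[0,0,0]], "yaw": [0,0,0]}}

```text
schema error: expected 2 entries
```

Emit:
{"method": "jog_arm", "body": {"gripper": [0.4,0.4], "slide": [[0,0,0],[0,0,0]], "yaw": [0,0]}}

```text
time: 6.08
tool_pos: [0.6198, -0.1175, 0.0974]
eef_rot: [-1.781, -2.586, -0.041]
contact_force: [1.4, 1.2, 0.2]
width: 0.05
```

Run:
```python
from h import *
plan((.588+.103*.354,-.0216-.103*.935,.036+.057),20.7,dec=4)
s=grab_frame("scene");u=w2px(s,(.62,-.10,.08));cv2.imwrite("pics/e.png",cv2.resize(s["frame"][int(u[1])-70:int(u[1])+70,int(u[0])-90:int(u[0])+90],None,fx=3,fy=3)[:,:,::-1])
```

```text
t 6.08 p [ 0.6198 -0.1175  0.0974] jaw 20.9 tilt 1.51 F [1.4 1.2 0.2] w 0.0500 q7 0.73
[[-0.0021, 0.0041, 0.0045]] [np.float64(0.001)]
```

View pics/e.png

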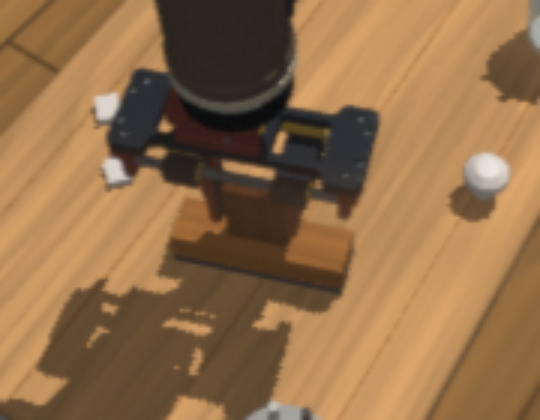

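It looks almost upright, held about 4 mm high. I'll lower it until the sole seats.

Emit:
{"method": "jog_arm", "body": {"gripper": [0.4,0.4,0.4], "slide": [[0,0,0.004],[0,0,0.002],[0,0,0]], "yaw": [0,0,0]}}

```text
time: 6.38
tool_pos: [0.6218, -0.1182, 0.093]
eef_rot: [1.78, 2.584, 0.043]
contact_force: [0.5, -0.1, -0.7]
width: 0.0507
```

Emit:
{"method": "jog_arm", "body": {"gripper": [0.4,0.4], "slide": [[0,0,0.003],[0,0,0.002]], "yaw": [0,0]}}

```text
time: 6.55
tool_pos: [0.622, -0.1183, 0.0895]
eef_rot: [1.778, 2.584, 0.043]
contact_force: [-2.8, -1.3, 9.5]
width: 0.0507
```

Run:
```python
from h import *
plan((.588+.103*.354,-.0216-.103*.935,.036+.057),20.7,dec=4)
t=grab_frame("top");s=grab_frame("scene")
m=[(p,l[0]["mask"].astype(np.float32)) for p in(s,) for l in[trace(p,"scraper")] if l]
for p in (t,s):
  for n in("scraper_grip","scraper_sole"):
    for d in landmark_of(p,n)[:1]: print(n,round(d["conf"],2),np.round(d["uv"]),px2w(p,d["uv"],.104 if n[8]=="g" else .032).round(3))
```

```text
t 6.55 p [ 0.622  -0.1183  0.0895] jaw 20.9 tilt 1.61 F [-2.8 -1.3  9.5] w 0.0507 q7 0.74
[[-0.0005, 0.0026, -0.0034]] [np.float64(0.0014)]
scraper_grip 0.43 [293. 189.] [ 0.609 -0.118  0.104]
scraper_sole 0.51 [290. 189.] [ 0.62  -0.113  0.032]
scraper_grip 0.55 [222. 232.] [ 0.626 -0.114  0.104]
scraper_sole 0.83 [223. 244.] [ 0.618 -0.109  0.032]
```

Contact is 9.5 N, so the sole is seated. I'll release, rise and check.

Emit:
{"method": "jog_arm", "body": {"gripper": [0.4,0.8,0.8,0.8,0.8], "slide": [[0,0,-0.002],[0,0,0],[0,0,0],[0,0,0],[0,0,0]], "yaw": [0,0,0,0,0]}}

```text
time: 7.32
tool_pos: [0.6211, -0.1156, 0.0904]
eef_rot: [1.775, 2.588, 0.044]
contact_force: [0.1, 0.1, 0.9]
width: 0.0699
```

Emit:
{"method": "jog_arm", "body": {"gripper": [0.8,0.8,0.8,0.8,0.8], "slide": [[0,0,0],[0,0,-0.02],[0,0,-0.03],[0,0,-0.03],[0,0,-0.01]], "yaw": [0,0,0,0,0]}}

```text
time: 7.73
tool_pos: [0.6167, -0.1163, 0.1785]
eef_rot: [-1.773, -2.586, -0.036]
contact_force: [0.7, -0.3, 1.0]
width: 0.0703
```

Run:
```python
from h import *
t=grab_frame("top");s=grab_frame("scene");w=grab_frame("wrist")
for p,f in((s,0),(w,1)):
  for n in("scraper_grip","scraper_sole"):
    for d in landmark_of(p,n)[:1]: print(n,round(d["conf"],2),np.round(d["uv"]),px2w(p,d["uv"],.104 if n[8]=="g" else .032,f).round(3))
m=trace(s,"scraper")[0]["mask"].astype(np.float32)
print(fit([(s,m)],SCR,[.622,-.09,.36],.049,True))
a=cv2.resize(s["frame"][150:300,120:320],None,fx=2,fy=2);b=cv2.resize(w["frame"],(400,300))
cv2.imwrite("pics/f.png",np.hstack([a,b])[:,:,::-1])
plan((.62,-.11,.15),110.9)
```

```text
scraper_grip 0.83 [221. 233.] [ 0.626 -0.119  0.104]
scraper_sole 0.9 [222. 243.] [ 0.616 -0.109  0.032]
scraper_grip 0.78 [256. 202.] [ 0.619 -0.112  0.104]
scraper_sole 0.85 [256. 184.] [ 0.621 -0.114  0.032]
(array([ 0.6131645 , -0.0970873 ,  0.37591879]), np.float64(0.08553403615951538))
t 8.13 p [ 0.6145 -0.1155  0.1732] jaw 21.2 tilt 1.31 F [-0.8  0.2 -0.3] w 0.0708 q7 0.69
[[0.0, 0.001, 0.002], [0.0, 0.001, 0.002], [0.0, 0.001, 0.002], [-0.0, 0.001, 0.002], [-0.0, 0.001, 0.002]] [np.float64(-0.0383), np.float64(-0.0383), np.float64(-0.0383), np.float64(-0.0383), np.float64(-0.0383)]
[[-0.0, 0.001, 0.002], [-0.0, 0.001, 0.002], [-0.0, 0.001, 0.002], [-0.0, 0.0, 0.002], [-0.0, 0.0, 0.002]] [np.float64(-0.0383), np.float64(-0.0383), np.float64(-0.0383), np.float64(-0.0383), np.float64(-0.0383)]
[[-0.0, 0.0, 0.002], [-0.001, 0.0, 0.002], [-0.001, 0.0, 0.002]] [np.float64(-0.0383), np.float64(-0.0383), np.float64(-0.0383)]
```

View pics/f.png

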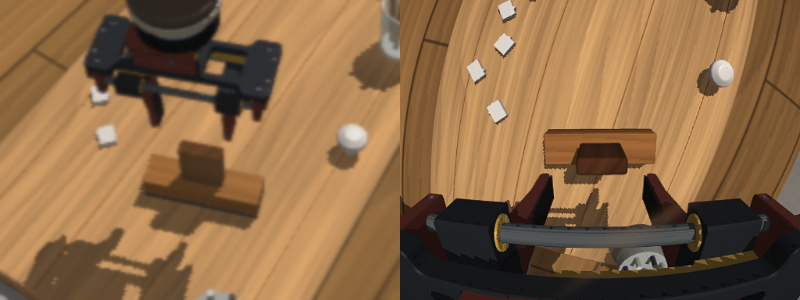

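Both views show the scraper standing on its sole and released, at centre (0.620,-0.115) and 21.5°. Next I'll rotate the jaws 90° to grip across the 18 mm tang.

Emit:
{"method": "jog_arm", "body": {"gripper": [0.8,0.8,0.8,0.8,0.8], "slide": [[0,0.001,0],[0,0.001,0],[0,0.001,0],[0,0.001,0],[0,0.001,0]], "yaw": [-0.039,-0.039,-0.039,-0.039,-0.039]}}

```text
time: 8.55
tool_pos: [0.6165, -0.112, 0.1675]
eef_rot: [-0.89, -2.999, -0.031]
contact_force: [-1.1, 0.7, 0.5]
width: 0.0702
```

Emit:
{"method": "jog_arm", "body": {"gripper": [0.8,0.8,0.8,0.8,0.8], "slide": [[0,0,0],[0,0,0],[0,0,0],[0,0,0],[0,0,0]], "yaw": [-0.039,-0.039,-0.039,-0.039,-0.039]}}

```text
time: 8.97
tool_pos: [0.6144, -0.1113, 0.1619]
eef_rot: [0.075, -3.127, -0.038]
contact_force: [-0.0, -0.1, -0.3]
width: 0.0702
```

Run:
```python
from h import *
plan((.62,-.115,.15),111.5)
```

```text
t 8.97 p [ 0.6144 -0.1113  0.1619] jaw 92.8 tilt 1.59 F [-0.  -0.1 -0.3] w 0.0702 q7 1.80
[[-0.002, -0.001, 0.004], [-0.002, -0.002, 0.004], [-0.002, -0.002, 0.004]] [np.float64(-0.0347), np.float64(-0.0347), np.float64(-0.0347)]
```

Emit:
{"method": "jog_arm", "body": {"gripper": [0.8,0.8,0.8,0.8], "slide": [[-0.002,-0.002,0],[-0.002,-0.002,0],[-0.002,-0.002,0],[0,0,0]], "yaw": [-0.035,-0.035,-0.035,0]}}

```text
time: 9.3
tool_pos: [0.6196, -0.1161, 0.1573]
eef_rot: [0.623, -3.063, -0.045]
contact_force: [0.7, -0.9, -0.2]
width: 0.0701
```

Run:
```python
from h import *
w=grab_frame("wrist")
for n in("scraper_grip","scraper_sole"):
    for d in landmark_of(w,n)[:1]: print(n,round(d["conf"],2),np.round(d["uv"]),px2w(w,d["uv"],.104 if n[8]=="g" else .032,1).round(3))
save(w,"g")
plan((.62,-.115,.08),111.5)
```

```text
scraper_grip 0.77 [255. 210.] [ 0.618 -0.112  0.104]
t 9.45 p [ 0.6193 -0.1157  0.1576] jaw 112.5 tilt 1.87 F [-0.3 -0.3 -0.5] w 0.0703 q7 2.12
[[-0.001, -0.001, 0.039], [-0.001, -0.001, 0.039]] [np.float64(0.0027), np.float64(0.0027)]
```

View pics/g.png

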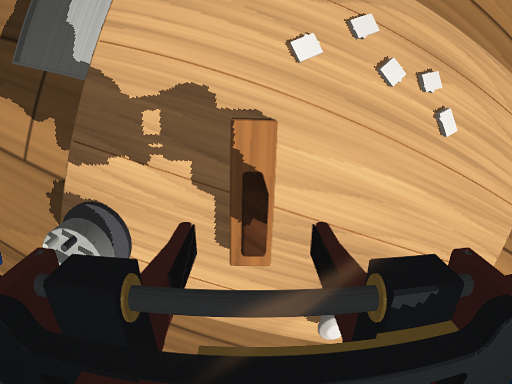

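The handle (col 255, rows 172–256) is centred between the fingers and aligned with them. I'll descend and grip.

Emit:
{"method": "jog_arm", "body": {"gripper": [0.8,0.8,0.8,0.8], "slide": [[-0.001,-0.001,0.035],[-0.001,-0.001,0.03],[0,0,0.008],[0,0,0]], "yaw": [0.003,0.003,0,0]}}

```text
time: 9.78
tool_pos: [0.6219, -0.1147, 0.0842]
eef_rot: [0.562, -3.079, -0.043]
contact_force: [0.1, 1.0, 1.2]
width: 0.0704
```

Run:
```python
from h import *
plan((.62,-.115,.08),111.5)
```

```text
t 9.78 p [ 0.6219 -0.1147  0.0842] jaw 110.7 tilt 1.70 F [0.1 1.  1.2] w 0.0704 q7 2.09
[[0.002, 0.0, 0.004]] [np.float64(-0.0045)]
```

Emit:
{"method": "jog_arm", "body": {"gripper": [0.8,0.1,0.1,0.1,0.1], "slide": [[0,0,0.004],[0,0,0],[0,0,0],[0,0,0],[0,0,0]], "yaw": [-0.004,0,0,0,0], "force": 45}}

```text
time: 10.2
tool_pos: [0.6236, -0.1144, 0.0842]
eef_rot: [0.581, -3.079, -0.041]
contact_force: [0.1, 0.2, 0.1]
width: 0.0468
```

Emit:
{"method": "jog_arm", "body": {"gripper": [0.1,0.1,0.1,0.1,0.1], "slide": [[0,0,0],[0,0,0],[0,0,0],[0,0,0],[0,0,0]], "yaw": [0,0,0,0,0]}}

```text
time: 10.62
tool_pos: [0.6248, -0.1146, 0.0867]
eef_rot: [0.581, -3.083, -0.039]
contact_force: [0.4, -0.5, -1.8]
width: 0.018
```

Emit:
{"method": "jog_arm", "body": {"gripper": [0.1,0.1,0.1], "slide": [[0,0,0],[0,0,0],[0,0,0]], "yaw": [0,0,0]}}

```text
time: 10.87
tool_pos: [0.6248, -0.1146, 0.0867]
eef_rot: [0.581, -3.083, -0.039]
contact_force: [-1.0, 0.6, 1.0]
width: 0.018
```

Run:
```python
from h import *
o,p,M=state();print(M[:,2].round(4),o["ft_torque"].round(2))
plan((p[0],p[1],p[2]+.05),None)
```

```text
[-0.009   0.0238 -0.9997] [ 0.03 -0.03  0.08]
t 10.87 p [ 0.6248 -0.1146  0.0867] jaw 111.3 tilt 1.45 F [-1.   0.6  1. ] w 0.0180 q7 2.10
[[-0.0, 0.001, -0.025], [-0.0, 0.001, -0.025]] [0.0, 0.0]
```

Emit:
{"method": "jog_arm", "body": {"gripper": [0.1,0.1,0.1], "slide": [[0,0,-0.02],[0,0,-0.025],[0,0,-0.01]], "yaw": [0,0,0]}}

```text
time: 11.12
tool_pos: [0.6221, -0.1155, 0.1385]
eef_rot: [0.58, -3.074, -0.043]
contact_force: [0.2, -1.1, -2.5]
width: 0.0174
```

Run:
```python
from h import *
plan((.4365,.109,.14),93.9,step=.03)
```

```text
t 11.12 p [ 0.6221 -0.1155  0.1385] jaw 111.3 tilt 1.76 F [ 0.2 -1.1 -2.5] w 0.0174 q7 2.10
[[0.009, 0.028, 0.001], [0.01, 0.027, 0.001], [0.011, 0.027, 0.001], [0.012, 0.027, 0.001], [0.012, 0.026, 0.001]] [np.float64(0.0097), np.float64(0.0097), np.float64(0.0097), np.float64(0.0097), np.float64(0.0097)]
[[0.013, 0.026, 0.001], [0.014, 0.026, 0.001], [0.015, 0.025, 0.001], [0.016, 0.025, 0.001], [0.016, 0.024, 0.001]] [np.float64(0.0097), np.float64(0.0097), np.float64(0.0097), np.float64(0.0097), np.float64(0.0097)]
```

Fz is -2.5 N, which is the scraper's weight, so it is held. I'll carry it over now.

Emit:
{"method": "jog_arm", "body": {"gripper": [0.1,0.1,0.1,0.1,0.1], "slide": [[0.009,0.028,0.001],[0.01,0.027,0.001],[0.011,0.027,0.001],[0.012,0.027,0.001],[0.012,0.026,0.001]], "yaw": [0.01,0.01,0.01,0.01,0.01]}}

```text
time: 11.53
tool_pos: [0.5303, -0.0072, 0.1378]
eef_rot: [0.312, -3.116, -0.033]
contact_force: [0.3, 1.2, -2.3]
width: 0.0177
```

Emit:
{"method": "jog_arm", "body": {"gripper": [0.1,0.1,0.1,0.1,0.1], "slide": [[0.013,0.026,0],[0.014,0.026,0],[0.015,0.025,0],[0.016,0.025,0],[0.016,0.024,0]], "yaw": [0.01,0.01,0.01,0.01,0.01]}}

```text
time: 11.95
tool_pos: [0.4334, 0.112, 0.1391]
eef_rot: [0.052, -3.128, -0.031]
contact_force: [0.3, 1.0, -3.0]
width: 0.0179
```

Emit:
{"method": "jog_arm", "body": {"gripper": [0.1], "slide": [[0,0,0]], "yaw": [0]}}

```text
time: 12.03
tool_pos: [0.4297, 0.1162, 0.1388]
eef_rot: [0.057, -3.125, -0.033]
contact_force: [-1.8, -0.3, -2.6]
width: 0.018
```

Run:
```python
from h import *
plan((.4365,.109,.10),93.9,step=.03)
s=grab_frame("scene");t=grab_frame("top")
for p in (t,s):
  for n in("scraper_grip","scraper_sole"):
    for d in landmark_of(p,n)[:1]: print(n,round(d["conf"],2),np.round(d["uv"]),px2w(p,d["uv"],.16 if n[8]=="g" else .085).round(3))
  for d in trace(p,"chip0")[:6]:
    ys,xs=np.nonzero(d["mask"]);print(round(d["conf"],2),px2w(p,(xs.mean(),ys.mean()),.036).round(3))
```

```text
t 12.03 p [0.4297 0.1162 0.1388] jaw 92.1 tilt 1.50 F [-1.8 -0.3 -2.6] w 0.0180 q7 1.28
[[-0.004, -0.004, 0.019], [-0.003, -0.004, 0.019]] [np.float64(-0.005), np.float64(-0.005)]
scraper_grip 0.67 [379. 238.] [ 0.457 -0.352  0.16 ]
0.44 [ 0.449 -0.03   0.036]
scraper_grip 0.7 [211. 121.] [0.425 0.114 0.16 ]
scraper_sole 0.76 [213. 138.] [0.416 0.125 0.085]
0.57 [ 0.47  -0.122  0.036]
0.54 [0.693 0.264 0.036]
0.5 [ 0.421 -0.077  0.036]
0.41 [ 0.45  -0.03   0.036]
```

Emit:
{"method": "jog_arm", "body": {"gripper": [0.1,0.1,0.1,0.1], "slide": [[-0.003,-0.002,0.02],[-0.003,-0.002,0.02],[0,0,0.005],[0,0,0]], "yaw": [-0.005,-0.005,0,0]}}

```text
time: 12.77
tool_pos: [0.4423, 0.1061, 0.0932]
eef_rot: [0.092, -3.13, -0.032]
contact_force: [0.1, 0.2, -3.4]
width: 0.0178
```

Run:
```python
from h import *
plan((.4365,.109,.086),93.9,step=.03)
s=grab_frame("scene");u=w2px(s,(.44,.05,.08));cv2.imwrite("pics/i.png",cv2.resize(s["frame"][70:230,110:310],None,fx=3,fy=3)[:,:,::-1])
```

```text
t 12.77 p [0.4423 0.1061 0.0932] jaw 93.4 tilt 1.30 F [ 0.1  0.2 -3.4] w 0.0178 q7 1.34
[[0.006, 0.003, 0.007]] [np.float64(-0.003)]
```

View pics/i.png

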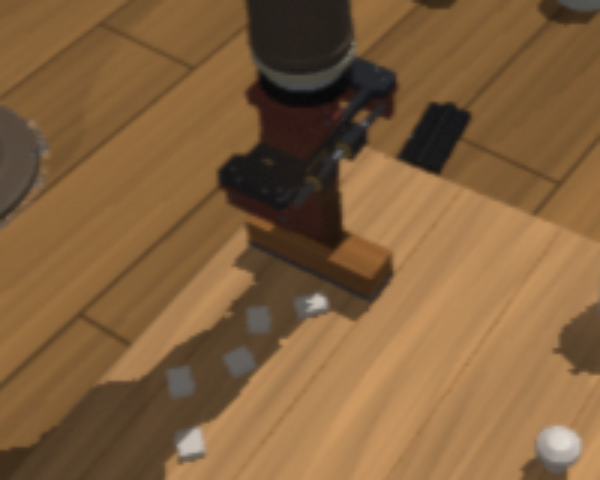

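The scraper hovers behind all five chips, the nearest of which is at (315,303) in the crop. I'll lower it to contact.

Emit:
{"method": "jog_arm", "body": {"gripper": [0.1,0.1,0.1], "slide": [[0.004,0.003,0.004],[0,0,0.003],[0,0,0.002]], "yaw": [-0.003,0,0]}}

```text
time: 13.07
tool_pos: [0.4388, 0.1094, 0.0864]
eef_rot: [0.105, -3.132, -0.033]
contact_force: [-8.7, -4.4, 27.1]
width: 0.018
```

Emit:
{"method": "jog_arm", "body": {"gripper": [0.1,0.1], "slide": [[0,0,0.002],[0,0,0.002]], "yaw": [0,0]}}

```text
time: 13.23
tool_pos: [0.4387, 0.1094, 0.0863]
eef_rot: [0.106, -3.133, -0.033]
contact_force: [-9.5, -3.7, 24.8]
width: 0.0179
```

Emit:
{"method": "jog_arm", "body": {"gripper": [0.1], "slide": [[0,0,0.003]], "yaw": [0]}}

```text
time: 13.32
tool_pos: [0.4387, 0.1094, 0.0862]
eef_rot: [0.106, -3.134, -0.033]
contact_force: [-17.9, -4.5, 50.5]
width: 0.0176
```

Emit:
{"method": "jog_arm", "body": {"gripper": [0.1], "slide": [[0,0,0.003]], "yaw": [0]}}

```text
time: 13.4
tool_pos: [0.4387, 0.1094, 0.0863]
eef_rot: [0.107, -3.135, -0.033]
contact_force: [-13.1, -4.3, 39.0]
width: 0.0178
```

Emit:
{"method": "jog_arm", "body": {"gripper": [0.1], "slide": [[0,0,0.003]], "yaw": [0]}}

```text
time: 13.48
tool_pos: [0.4387, 0.1093, 0.0863]
eef_rot: [0.107, -3.136, -0.033]
contact_force: [-11.8, -4.6, 35.4]
width: 0.018
```

Emit:
{"method": "jog_arm", "body": {"gripper": [0.1], "slide": [[0,0,0.0015]], "yaw": [0]}}

```text
time: 13.57
tool_pos: [0.4389, 0.1094, 0.0865]
eef_rot: [0.107, -3.138, -0.034]
contact_force: [-0.3, -0.2, -2.8]
width: 0.0177
```

```bash
cat >> h.py <<'E'
EY=np.array([-.0678,.9977]);EX=np.array([.9977,.0678]);BC=np.array([.569,-.022])
def wipe(vend,step,press,xlat=-.123,n=5):
    o,p,M=state();b=p[:2]-BC;print("board xy",(b@EX).round(4),(b@EY).round(4),"ft",o["ft_torque"].round(2),"tool z",M[:,2].round(4))
    k=max(1,int(np.ceil((b@EY-vend)/step)));k2=min(k,n)
    v=BC+EX*xlat+EY*(b@EY-(b@EY-vend)*k2/k)
    plan((v[0],v[1],p[2]-press*k2),93.9,dec=4,n=k2)
E
python3 - <<'E'
from h import *
wipe(-.294,.012,.0015)
E
```

```text
board xy -0.1209 0.1399 ft [ 0.03 -0.01  0.02] tool z [-0.0027  0.0215 -0.9998]
t 13.57 p [0.4389 0.1094 0.0865] jaw 93.9 tilt 1.24 F [-0.3 -0.2 -2.8] w 0.0177 q7 1.33
[[0.0004, -0.0118, 0.0012], [0.0004, -0.0118, 0.0012], [0.0004, -0.0118, 0.0012], [0.0004, -0.0118, 0.0012], [0.0004, -0.0118, 0.0012]] [np.float64(0.0), np.float64(0.0), np.float64(0.0), np.float64(0.0), np.float64(0.0)]
```

Emit:
{"method": "jog_arm", "body": {"gripper": [0.1], "slide": [[0,0,0.002]], "yaw": [0]}}

```text
time: 13.65
tool_pos: [0.4394, 0.1096, 0.0863]
eef_rot: [0.108, -3.139, -0.035]
contact_force: [-6.9, -2.4, 23.7]
width: 0.0178
```

Emit:
{"method": "jog_arm", "body": {"gripper": [0.1], "slide": [[0,0,0.002]], "yaw": [0]}}

```text
time: 13.73
tool_pos: [0.4394, 0.1096, 0.0863]
eef_rot: [-0.108, 3.139, 0.035]
contact_force: [-10.2, -3.5, 30.7]
width: 0.0176
```

Emit:
{"method": "jog_arm", "body": {"gripper": [0.1], "slide": [[0,-0.004,0.002]], "yaw": [0]}}

```text
time: 13.82
tool_pos: [0.4396, 0.1089, 0.0864]
eef_rot: [-0.11, 3.138, 0.041]
contact_force: [-6.6, 12.9, 21.0]
width: 0.0178
```

Emit:
{"method": "jog_arm", "body": {"gripper": [0.1], "slide": [[0,-0.008,0.002]], "yaw": [0]}}

```text
time: 13.9
tool_pos: [0.4408, 0.1055, 0.0865]
eef_rot: [-0.114, 3.135, 0.049]
contact_force: [-3.7, 10.2, 17.5]
width: 0.0179
```

Emit:
{"method": "jog_arm", "body": {"gripper": [0.1], "slide": [[0,-0.01,0.002]], "yaw": [0]}}

```text
time: 13.98
tool_pos: [0.4428, 0.1003, 0.0866]
eef_rot: [-0.118, 3.131, 0.058]
contact_force: [-4.1, 11.3, 18.0]
width: 0.0177
```

Run:
```python
from h import *
wipe(-.294,.012,.0022)
```

```text
board xy -0.1176 0.1305 ft [ 2.98  1.72 -0.14] tool z [ 0.0067  0.0372 -0.9993]
t 13.98 p [0.4428 0.1003 0.0866] jaw 94.3 tilt 2.16 F [-4.1 11.3 18. ] w 0.0177 q7 1.39
[[0.0012, -0.0119, 0.0018], [0.0012, -0.0119, 0.0018], [0.0011, -0.0119, 0.0018], [0.0011, -0.0119, 0.0018], [0.0011, -0.0119, 0.0018]] [np.float64(0.0005), np.float64(0.0005), np.float64(0.0005), np.float64(0.0005), np.float64(0.0005)]
```

Emit:
{"method": "jog_arm", "body": {"gripper": [0.1], "slide": [[0.002,-0.022,0.0012]], "yaw": [0]}}

```text
time: 14.07
tool_pos: [0.4448, 0.0839, 0.0869]
eef_rot: [-0.125, 3.125, 0.067]
contact_force: [0.9, 7.9, 12.7]
width: 0.0174
```

Emit:
{"method": "jog_arm", "body": {"gripper": [0.1], "slide": [[0.002,-0.025,0.0012]], "yaw": [0]}}

```text
time: 14.15
tool_pos: [0.4473, 0.0628, 0.0869]
eef_rot: [-0.129, 3.118, 0.074]
contact_force: [-0.6, 9.0, 12.6]
width: 0.0179
```

Run:
```python
from h import *
wipe(-.294,.025,.0018)
```

```text
board xy -0.1157 0.0928 ft [ 2.4   0.82 -0.44] tool z [ 0.0176  0.0482 -0.9987]
t 14.15 p [0.4473 0.0628 0.0869] jaw 94.8 tilt 2.94 F [-0.6  9.  12.6] w 0.0179 q7 1.50
[[0.0019, -0.0242, 0.0006], [0.0018, -0.0242, 0.0006], [0.0017, -0.0242, 0.0006], [0.0016, -0.0242, 0.0006], [0.0016, -0.0242, 0.0006]] [np.float64(0.001), np.float64(0.001), np.float64(0.001), np.float64(0.001), np.float64(0.001)]
```

Emit:
{"method": "jog_arm", "body": {"gripper": [0.1], "slide": [[0.003,-0.036,0.0002]], "yaw": [0.003]}}

```text
time: 14.23
tool_pos: [0.4502, 0.0313, 0.0872]
eef_rot: [-0.122, 3.112, 0.082]
contact_force: [1.7, 9.7, 12.6]
width: 0.0177
```

Emit:
{"method": "jog_arm", "body": {"gripper": [0.1], "slide": [[0.003,-0.036,0]], "yaw": [0.003]}}

```text
time: 14.32
tool_pos: [0.4528, -0.0023, 0.0875]
eef_rot: [-0.11, 3.107, 0.088]
contact_force: [1.3, 8.7, 13.5]
width: 0.018
```

Run:
```python
from h import *
wipe(-.294,.036,.0018)
```

```text
board xy -0.1146 0.0275 ft [ 2.47  0.69 -0.51] tool z [ 0.0293  0.0574 -0.9979]
t 14.32 p [ 0.4528 -0.0023  0.0875] jaw 94.1 tilt 3.69 F [ 1.3  8.7 13.5] w 0.0180 q7 1.67
[[0.0018, -0.0358, -0.0002], [0.0018, -0.0358, -0.0002], [0.0018, -0.0358, -0.0002], [0.0017, -0.0358, -0.0002], [0.0017, -0.0358, -0.0002]] [np.float64(0.0002), np.float64(0.0002), np.float64(0.0002), np.float64(0.0002), np.float64(0.0002)]
```

Emit:
{"method": "jog_arm", "body": {"gripper": [0.1], "slide": [[0.003,-0.036,-0.0002]], "yaw": [0.001]}}

```text
time: 14.4
tool_pos: [0.455, -0.0364, 0.0877]
eef_rot: [-0.108, 3.102, 0.093]
contact_force: [1.5, 8.4, 13.9]
width: 0.0181
```

Emit:
{"method": "jog_arm", "body": {"gripper": [0.1], "slide": [[0.003,-0.036,-0.0003]], "yaw": [0.002]}}

```text
time: 14.48
tool_pos: [0.4571, -0.071, 0.088]
eef_rot: [-0.1, 3.097, 0.098]
contact_force: [1.8, 10.1, 14.7]
width: 0.0181
```

Emit:
{"method": "jog_arm", "body": {"gripper": [0.1], "slide": [[0.003,-0.036,-0.0005]], "yaw": [0.002]}}

```text
time: 14.57
tool_pos: [0.4587, -0.1059, 0.0882]
eef_rot: [-0.091, 3.092, 0.103]
contact_force: [2.6, 10.6, 14.3]
width: 0.0183
```

Run:
```python
from h import *
wipe(-.294,.036,.0018)
```

```text
board xy -0.1157 -0.0762 ft [ 2.74  0.57 -0.54] tool z [ 0.0444  0.0676 -0.9967]
t 14.57 p [ 0.4587 -0.1059  0.0882] jaw 93.5 tilt 4.64 F [ 2.6 10.6 14.3] w 0.0183 q7 1.93
[[0.0012, -0.0312, -0.0003], [0.0013, -0.0312, -0.0003], [0.0013, -0.0312, -0.0003], [0.0014, -0.0312, -0.0003], [0.0014, -0.0312, -0.0003]] [np.float64(-0.0005), np.float64(-0.0005), np.float64(-0.0005), np.float64(-0.0005), np.float64(-0.0005)]
```

Run:
```python
from h import *
s=grab_frame("scene");cv2.imwrite("pics/j.png",cv2.resize(s["frame"][120:300,40:280],None,fx=3,fy=3)[:,:,::-1])
print([w2px(s,(*(BC+EX*x-EY*.3),.032)).round() for x in(-.22,-.05,.22)])
```

```text
[array([ 81., 262.]), array([137., 297.]), array([241., 362.])]
```

View pics/j.png

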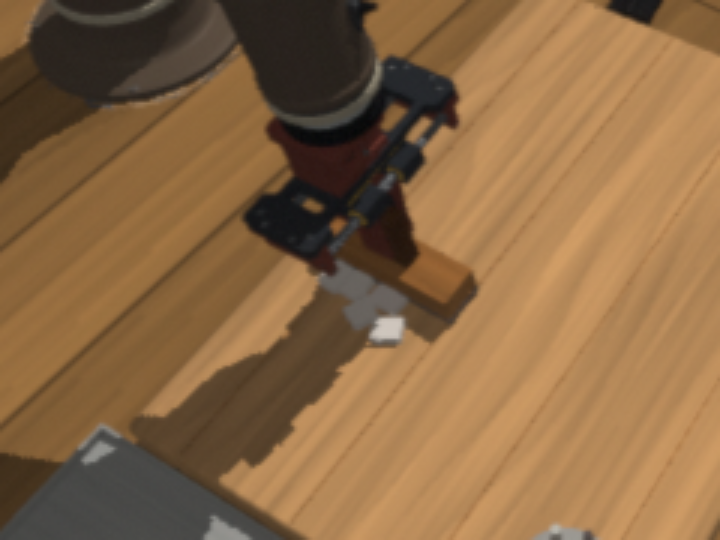

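The chips are gathered in front of the scraper around (325–405, 270–340) in the crop. The predicted board end matches the picture, so I'll keep wiping.

Emit:
{"method": "jog_arm", "body": {"gripper": [0.1], "slide": [[0.001,-0.034,-0.0006]], "yaw": [0]}}

```text
time: 14.7
tool_pos: [0.4611, -0.1441, 0.0882]
eef_rot: [-0.085, 3.089, 0.101]
contact_force: [1.8, 10.9, 10.1]
width: 0.0179
```

Emit:
{"method": "jog_arm", "body": {"gripper": [0.1], "slide": [[0.001,-0.034,-0.0007]], "yaw": [0]}}

```text
time: 14.78
tool_pos: [0.4634, -0.1779, 0.0883]
eef_rot: [-0.086, 3.085, 0.104]
contact_force: [1.9, 9.8, 13.8]
width: 0.0178
```

Emit:
{"method": "jog_arm", "body": {"gripper": [0.1], "slide": [[0.001,-0.034,-0.0008]], "yaw": [0]}}

```text
time: 14.87
tool_pos: [0.4659, -0.2101, 0.0884]
eef_rot: [-0.089, 3.083, 0.11]
contact_force: [1.6, 10.2, 12.4]
width: 0.0182
```

Run:
```python
from h import *
wipe(-.294,.03,.0018)
```

```text
board xy -0.1156 -0.1807 ft [ 2.77  0.69 -0.53] tool z [ 0.0535  0.0726 -0.9959]
t 14.87 p [ 0.4659 -0.2101  0.0884] jaw 93.4 tilt 5.17 F [ 1.6 10.2 12.4] w 0.0182 q7 2.16
[[0.0016, -0.0284, -0.0003], [0.0017, -0.0284, -0.0003], [0.0017, -0.0284, -0.0003], [0.0018, -0.0284, -0.0003]] [np.float64(-0.0007), np.float64(-0.0007), np.float64(-0.0007), np.float64(-0.0007)]
```

Emit:
{"method": "jog_arm", "body": {"gripper": [0.1], "slide": [[0.0015,-0.03,-0.0004]], "yaw": [-0.001]}}

```text
time: 14.95
tool_pos: [0.4679, -0.2395, 0.0884]
eef_rot: [-0.094, 3.079, 0.114]
contact_force: [2.1, 10.4, 13.4]
width: 0.0178
```

Emit:
{"method": "jog_arm", "body": {"gripper": [0.1], "slide": [[0.0015,-0.03,-0.0004]], "yaw": [-0.001]}}

```text
time: 15.03
tool_pos: [0.4699, -0.2678, 0.0882]
eef_rot: [-0.1, 3.076, 0.12]
contact_force: [1.5, 10.7, 14.8]
width: 0.018
```

Emit:
{"method": "jog_arm", "body": {"gripper": [0.1], "slide": [[0.0015,-0.025,0]], "yaw": [-0.001]}}

```text
time: 15.12
tool_pos: [0.4718, -0.2921, 0.0879]
eef_rot: [-0.105, 3.073, 0.125]
contact_force: [2.6, 11.2, 15.1]
width: 0.0183
```

Run:
```python
from h import *
wipe(-.299,.02,.0018)
s=grab_frame("scene");cv2.imwrite("pics/k.png",cv2.resize(s["frame"][180:350,20:220],None,fx=3,fy=3)[:,:,::-1])
```

```text
board xy -0.1153 -0.2629 ft [ 2.95  0.61 -0.46] tool z [ 0.0611  0.0832 -0.9947]
t 15.12 p [ 0.4718 -0.2921  0.0879] jaw 94.1 tilt 5.93 F [ 2.6 11.2 15.1] w 0.0183 q7 2.33
[[0.0039, -0.0181, 0.0001], [0.0039, -0.0182, 0.0001]] [np.float64(0.0004), np.float64(0.0004)]
```

View pics/k.png

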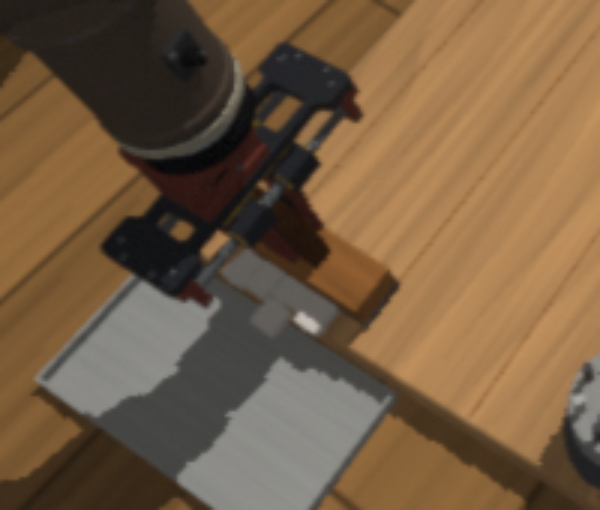

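The chips sit at the board's edge (230–330, 260–330) and are starting to go over. I'll push the last ~35 mm in smaller steps.

Emit:
{"method": "jog_arm", "body": {"gripper": [0.1], "slide": [[0.002,-0.018,0]], "yaw": [0]}}

```text
time: 15.25
tool_pos: [0.4727, -0.3121, 0.0878]
eef_rot: [-0.102, 3.07, 0.126]
contact_force: [1.4, 10.9, 12.8]
width: 0.0179
```

Emit:
{"method": "jog_arm", "body": {"gripper": [0.1], "slide": [[0.002,-0.014,0.0002]], "yaw": [0]}}

```text
time: 15.33
tool_pos: [0.4728, -0.3272, 0.0875]
eef_rot: [-0.102, 3.068, 0.125]
contact_force: [-0.9, 1.2, -0.1]
width: 0.0178
```

Run:
```python
from h import *
wipe(-.299,.02,.0018)
```

```text
board xy -0.1167 -0.2979 ft [0.16 0.11 0.04] tool z [ 0.0664  0.0838 -0.9943]
t 15.33 p [ 0.4728 -0.3272  0.0875] jaw 94.0 tilt 6.14 F [-0.9  1.2 -0.1] w 0.0178 q7 2.39
[[0.0064, -0.0012, 0.0013]] [np.float64(0.0003)]
```

Run:
```python
from h import *
s=grab_frame("scene");cv2.imwrite("pics/l.png",cv2.resize(s["frame"][180:350,20:220],None,fx=4,fy=3.5,interpolation=cv2.INTER_CUBIC)[:590,:,::-1])
for d in trace(s,"chip0")[:7]:
    ys,xs=np.nonzero(d["mask"]);w=px2w(s,(xs.mean(),ys.mean()),.008);b=w[:2]-BC;print(round(d["conf"],2),len(xs),(xs.mean().round(),ys.mean().round()),"board",(b@EX).round(3),(b@EY).round(3))
```

```text
0.59 36 (np.float64(105.0), np.float64(297.0)) board -0.123 -0.332
0.53 98 (np.float64(111.0), np.float64(294.0)) board -0.117 -0.319
0.49 932 (np.float64(118.0), np.float64(280.0)) board -0.126 -0.286
0.41 106 (np.float64(91.0), np.float64(282.0)) board -0.178 -0.322
0.41 40 (np.float64(99.0), np.float64(285.0)) board -0.155 -0.318
```

View pics/l.png

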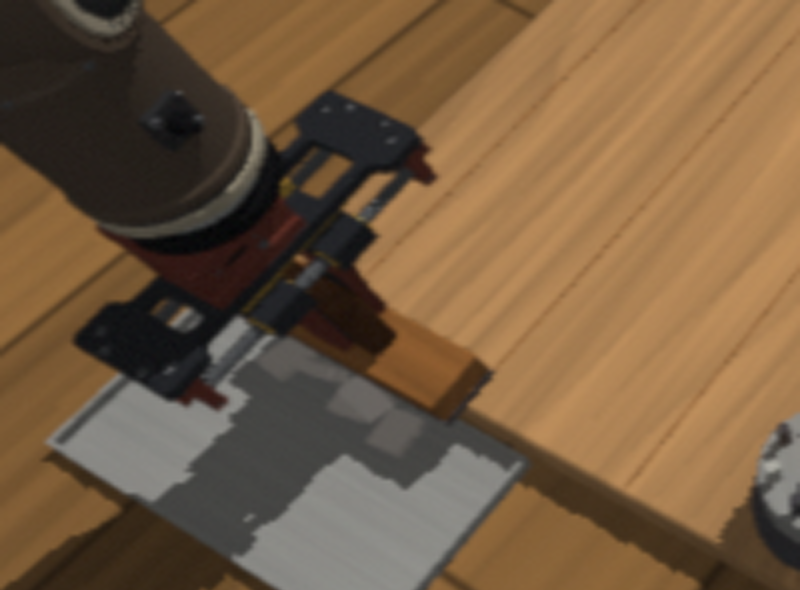

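Emit:
{"method": "jog_arm", "body": {"gripper": [0.1,0.1,0.1,0.1,0.1], "slide": [[0,0.001,-0.008],[0,0.015,-0.002],[0,0.03,0.002],[0,0.03,0.002],[0,0.02,0.001]], "yaw": [0,0,0,0,0]}}

```text
time: 15.85
tool_pos: [0.4627, -0.2306, 0.0992]
eef_rot: [-0.09, 3.072, 0.12]
contact_force: [-0.3, -0.1, -2.6]
width: 0.0178
```

Run:
```python
from h import *
wipe(-.2,.02,0)
for c in("scene","top"):
  s=grab_frame(c)
  for d in trace(s,"chip0")[:7]:
    ys,xs=np.nonzero(d["mask"]);w=px2w(s,(xs.mean(),ys.mean()),.008);b=w[:2]-BC;print(round(d["conf"],2),len(xs),(xs.mean().round(),ys.mean().round()),"board",(b@EX).round(3),(b@EY).round(3))
  if c=="scene": cv2.imwrite("pics/m.png",cv2.resize(s["frame"][170:370,20:270],None,fx=3,fy=3,interpolation=cv2.INTER_CUBIC)[:,:,::-1])
```

```text
board xy -0.1202 -0.201 ft [-0.05  0.05  0.  ] tool z [ 0.0635  0.0799 -0.9948]
t 15.85 p [ 0.4627 -0.2306  0.0992] jaw 93.5 tilt 5.86 F [-0.3 -0.1 -2.6] w 0.0178 q7 2.22
[[0.0028, 0.0009, -0.0001]] [np.float64(-0.0021)]
0.64 131 (np.float64(118.0), np.float64(303.0)) board -0.088 -0.328
0.61 102 (np.float64(96.0), np.float64(293.0)) board -0.149 -0.336
0.51 105 (np.float64(112.0), np.float64(292.0)) board -0.118 -0.316
0.44 27 (np.float64(105.0), np.float64(296.0)) board -0.125 -0.33
0.63 457 (np.float64(329.0), np.float64(240.0)) board -0.124 -0.202
```

View pics/m.png

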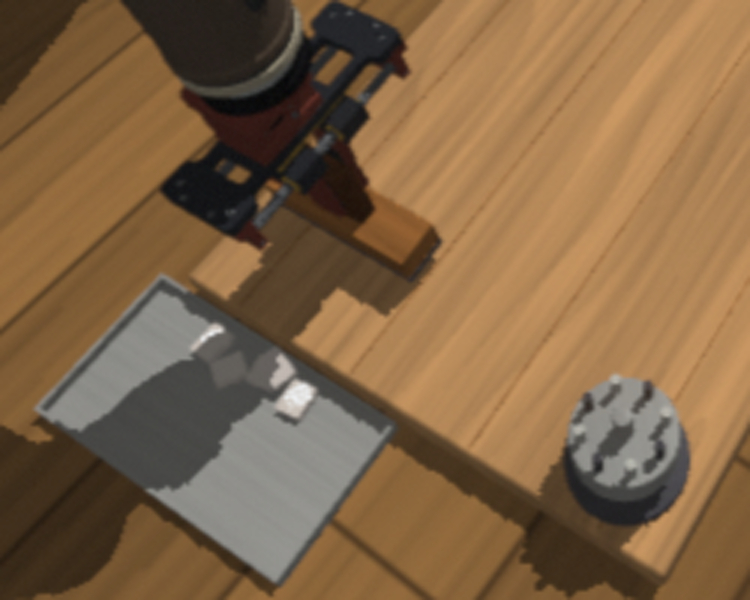

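Run:
```python
from h import *
w=grab_frame("wrist")
for d in trace(w,"chip0")[:9]:
    ys,xs=np.nonzero(d["mask"]);r=[]
    for z in(.008,.036):
        q=px2w(w,(xs.mean(),ys.mean()),z,1);b=q[:2]-BC;r+=[(b@EX).round(3),(b@EY).round(3)]
    print(round(d["conf"],2),len(xs),(xs.mean().round(),ys.mean().round()),r)
s=grab_frame("scene")
# bright, unsaturated blobs in tray in scene
u=s["frame"][275:325,75:135].astype(int);
print("\n".join("".join("%2x"%(v>>4) for v in row) for row in u.mean(2).astype(int)[::1][:42]))
```

```text
0.97 576 (np.float64(101.0), np.float64(163.0)) [np.float64(-0.148), np.float64(-0.333), np.float64(-0.155), np.float64(-0.319)]
0.89 639 (np.float64(120.0), np.float64(203.0)) [np.float64(-0.11), np.float64(-0.319), np.float64(-0.121), np.float64(-0.307)]
0.7 455 (np.float64(118.0), np.float64(226.0)) [np.float64(-0.086), np.float64(-0.327), np.float64(-0.1), np.float64(-0.314)]
0.69 712 (np.float64(106.0), np.float64(134.0)) [np.float64(-0.175), np.float64(-0.324), np.float64(-0.178), np.float64(-0.311)]
0.56 293 (np.float64(114.0), np.float64(185.0)) [np.float64(-0.127), np.float64(-0.323), np.float64(-0.136), np.float64(-0.311)]
 8 8 8 8 8 8 8 8 8 8 8 6 5 4 4 4 4 4 4 4 4 3 3 3 3 3 3 3 3 4 4 4 4 4 4 4 4 4 4 4 4 4 4 4 3 3 3 3 3 4 7 8 8 8 8 8 8 8 8 8
 8 8 8 8 8 8 8 8 8 8 8 8 8 6 4 4 4 4 4 4 4 4 4 3 3 3 3 3 3 3 4 4 4 4 4 4 4 4 4 4 4 4 3 3 4 3 3 3 4 7 8 8 8 8 8 8 8 8 8 8
 8 8 8 8 8 8 8 8 8 8 8 8 8 8 6 5 6 6 5 4 4 4 4 4 3 3 3 3 3 3 3 4 4 4 4 4 4 4 4 4 3 3 3 4 3 3 3 4 7 8 8 8 8 8 8 8 8 8 8 8
 8 8 8 8 8 8 8 8 8 8 8 8 8 8 9 9 a 9 7 4 4 4 4 4 4 4 3 3 3 3 3 3 4 4 4 4 4 4 4 4 3 3 4 3 3 3 3 5
[... 3922 characters left out ...]
4 4 4 4 4 4 4 4 4 4 4 4 5 5 7 8 8 8 8 8 8 8 8 8 8 8 8 8 8 8 6 5 7 8 8 8 8 8 8 8 8 8 8 8 8 8 8 8
 4 4 4 4 4 4 4 4 4 4 4 4 4 4 4 4 4 4 4 4 4 4 5 5 7 8 8 8 8 8 8 8 8 8 8 8 8 8 8 8 9 8 8 8 8 8 8 8 8 8 8 8 8 8 8 8 8 8 8 8
 4 4 4 4 4 4 4 4 4 4 4 4 4 4 4 4 4 4 4 4 4 5 7 8 8 8 8 8 8 8 8 8 8 8 8 8 8 9 8 8 8 9 9 8 8 8 8 8 8 8 9 8 8 8 8 8 8 8 8 8
 4 4 4 4 4 4 4 4 4 4 4 4 4 4 4 4 4 4 4 4 5 7 8 8 8 8 8 9 8 8 8 8 8 8 8 8 8 8 8 9 8 8 9 9 9 8 8 8 8 8 8 8 8 8 8 8 8 8 8 8
 4 4 4 4 4 4 4 4 4 4 4 4 4 4 4 4 4 4 4 5 7 8 8 8 8 8 8 8 8 8 8 8 8 8 8 8 8 8 8 8 9 8 8 9 9 9 8 8 8 8 8 8 8 8 8 8 8 8 8 8
 4 4 4 4 4 4 4 4 4 4 4 4 4 4 4 4 4 4 5 7 8 8 8 8 8 8 8 8 8 8 8 8 8 8 8 8 8 8 8 8 8 8 9 8 8 9 9 8 8 8 8 8 8 8 8 9 8 8 8 8
```

The wrist camera finds five chips, all at board y of about -0.32 to -0.33, which is inside the tray. I'll set the scraper down.

Emit:
{"method": "jog_arm", "body": {"gripper": [0.1,0.1,0.1], "slide": [[0,0.005,0.008],[0,0,0.002],[0,0,0]], "yaw": [0,0,0]}}

```text
time: 16.45
tool_pos: [0.4637, -0.2312, 0.0887]
eef_rot: [-0.081, 3.071, 0.115]
contact_force: [-0.6, 0.0, -3.4]
width: 0.0179
```

Emit:
{"method": "jog_arm", "body": {"gripper": [0.1,0.1], "slide": [[0,0,0.002],[0,0,0.001]], "yaw": [0,0]}}

```text
time: 16.62
tool_pos: [0.4654, -0.231, 0.0869]
eef_rot: [-0.079, 3.069, 0.116]
contact_force: [-2.5, 2.3, 12.3]
width: 0.0176
```

Run:
```python
from h import *
wipe(-.2,.02,0)
```

```text
board xy -0.1175 -0.2015 ft [ 0.51  1.33 -0.05] tool z [ 0.0676  0.0771 -0.9947]
t 16.62 p [ 0.4654 -0.231   0.0869] jaw 93.1 tilt 5.88 F [-2.5  2.3 12.3] w 0.0176 q7 2.22
[[0.0055, 0.0014, -0.0003]] [np.float64(-0.0044)]
```

Emit:
{"method": "jog_arm", "body": {"gripper": [0.1,0.1,0.3,0.4,0.5], "slide": [[0,0,0],[0,0,0],[0,0,0],[0,0,0],[0,0,0]], "yaw": [0,0,0,0,0], "force": 5}}

```text
time: 17.03
tool_pos: [0.4658, -0.2318, 0.0868]
eef_rot: [-0.077, 3.068, 0.116]
contact_force: [0.3, 0.4, -0.7]
width: 0.0345
```

Emit:
{"method": "jog_arm", "body": {"gripper": [0.6,0.6,0.6,0.6,0.6], "slide": [[0,0,0],[0,0,0],[0,0,0],[0,0,0],[0,0,0]], "yaw": [0,0,0,0,0]}}

```text
time: 17.45
tool_pos: [0.466, -0.2324, 0.087]
eef_rot: [-0.076, 3.068, 0.115]
contact_force: [-0.3, -0.4, -0.1]
width: 0.0528
```

Emit:
{"method": "jog_arm", "body": {"gripper": [0.7,0.7,0.7,0.7,0.7], "slide": [[0,0,-0.02],[0,0,-0.03],[0,0,-0.03],[0,0,-0.03],[0,0,-0.02]], "yaw": [0,0,0,0,0]}}

```text
time: 17.87
tool_pos: [0.4537, -0.2406, 0.216]
eef_rot: [-0.078, 3.078, 0.123]
contact_force: [0.7, 0.4, 0.4]
width: 0.0618
```

Run:
```python
from h import *
plan((.35,.25,.25),step=.04)
s=grab_frame("scene");t=grab_frame("top");w=grab_frame("wrist")
m=trace(s,"scraper")[0];print(m["conf"],fit([(s,m["mask"].astype(np.float32))],SCR,[.4637,-.21,.07],.049,True))
for p,f in((s,0),(w,1)):
  for n in("scraper_grip","scraper_sole"):
    for d in landmark_of(p,n)[:1]: print(n,round(d["conf"],2),px2w(p,d["uv"],.104 if n[8]=="g" else .032,f).round(3))
for p,f in((w,1),(t,0)):
  for d in trace(p,"chip0")[:7]:
    ys,xs=np.nonzero(d["mask"]);b=px2w(p,(xs.mean(),ys.mean()),.008,f)[:2]-BC;print(round(d["conf"],2),len(xs),"board",(b@EX).round(3),(b@EY).round(3))
```

```text
t 17.87 p [ 0.4537 -0.2406  0.216 ] jaw 93.0 tilt 5.71 F [0.7 0.4 0.4] w 0.0618 q7 2.17
[[0.006, 0.038, -0.0], [0.006, 0.038, -0.0], [0.006, 0.038, -0.0], [0.006, 0.038, -0.0], [0.006, 0.038, -0.0]] [0.0, 0.0, 0.0, 0.0, 0.0]
[[0.006, 0.038, -0.0], [0.006, 0.038, -0.0], [0.006, 0.038, -0.0], [0.006, 0.038, -0.0], [0.006, 0.038, -0.0]] [0.0, 0.0, 0.0, 0.0, 0.0]
[[0.006, 0.038, -0.0], [0.006, 0.038, -0.0], [0.006, 0.038, -0.0]] [0.0, 0.0, 0.0]
0.71 (array([ 0.45805366, -0.20933495,  0.04798506]), np.float64(0.03729450702667236))
scraper_grip 0.9 [ 0.464 -0.226  0.104]
scraper_sole 0.91 [ 0.452 -0.221  0.032]
scraper_grip 0.95 [ 0.461 -0.226  0.104]
0.88 271 board -0.149 -0.333
0.69 422 board -0.175 -0.323
0.61 325 board -0.111 -0.318
0.48 263 board -0.086 -0.328
0.44 147 board -0.127 -0.324
```

The scraper stands upright (fit error 0.04) and has been released. I'll clear the arm for a final look.

Emit:
{"method": "jog_arm", "body": {"gripper": [0.7,0.7,0.7,0.7,0.7], "slide": [[0.006,0.038,-0.01],[0.006,0.038,-0.003],[0.006,0.038,0],[0.006,0.038,0],[0.006,0.038,0]], "yaw": [0,0,0,0,0]}}

```text
time: 18.78
tool_pos: [0.4112, -0.0545, 0.235]
eef_rot: [-0.057, 3.088, 0.122]
contact_force: [0.7, 0.6, 0.5]
width: 0.0617
```

Emit:
{"method": "jog_arm", "body": {"gripper": [0.7,0.7,0.7,0.7,0.7], "slide": [[0.006,0.038,0],[0.006,0.038,0],[0.006,0.038,0],[0,0,0],[0,0,0]], "yaw": [0,0,0,0,0]}}

```text
time: 19.2
tool_pos: [0.3839, 0.0708, 0.2428]
eef_rot: [-0.073, 3.088, 0.124]
contact_force: [-0.2, -1.1, -0.5]
width: 0.0618
```

Run:
```python
from h import *
s=grab_frame("scene");t=grab_frame("top")
for p in(s,t):
  for d in trace(p,"chip0")[:8]:
    ys,xs=np.nonzero(d["mask"]);b=px2w(p,(xs.mean(),ys.mean()),.008)[:2]-BC;print(round(d["conf"],2),len(xs),"board",(b@EX).round(3),(b@EY).round(3))
m=[(p,trace(p,"scraper")[0]["mask"].astype(np.float32)) for p in(s,t)]
print(fit(m,SCR,[.458,-.21,.05],.049,True))
t=grab_frame("top")
for n in("carousel","tumbler","knob"):
  for d in landmark_of(t,n)[:1]: print(n,round(d["conf"],2),px2w(t,d["uv"],.032).round(3))
for d in boxes_of(t,"cover")[:1]:print("cover",d)
arm.sign_off()
```

```text
0.73 1283 board -0.15 -0.183
0.6 92 board -0.175 -0.325
0.58 98 board -0.148 -0.336
0.55 131 board -0.117 -0.317
0.52 120 board -0.088 -0.328
0.46 21 board -0.125 -0.33
0.56 49 board -0.175 -0.326
0.48 53 board -0.088 -0.327
(array([ 0.45754581, -0.20796027,  0.04520264]), np.float64(0.0637933611869812))
carousel 0.75 [ 0.756 -0.251  0.032]
tumbler 0.94 [0.711 0.213 0.032]
knob 0.4 [0.739 0.035 0.032]
cover {'rect': [131.1, 247.8, 161.6, 270.4], 'conf': 0.63}
the job is handed in; nothing more can be done
```

I stood the scraper upright by its handle, released it, and took it again from above across the tang. I then wiped all five chips over the board's -y end into the tray. I set the scraper down upright on the board about 0.1 m in from that end, let go, and handed the job in at about 20 s.

**What the last checks showed:**
- **Chips:** five detections, all inside the tray at board y -0.32 to -0.34, in both the wrist and scene cameras.
- **Scraper:** upright, confirmed by a silhouette fit (overlap error 0.04 to 0.06).
- **Bystanders:** the carousel, tumbler, knob and cover read where they were at the start, apart from network scatter of up to about 16 mm. The arm was never near them.

**What did not go perfectly:**
- **Press force:** it read about 10–21 N along the wipe. During the initial press-down, before the scraper moved, it spiked briefly to about 50 N, above the 40 N asked for.
- **Loss of contact:** it fell to 0 N on the last row, as the sole's front edge went past the board end.
- **Tool tilt:** drag tilted the tool by up to about 6° during the wipe, so the sole may not have stayed fully flat.
- **Odd detections:** one large scene detection labelled as a chip, at board (-0.150, -0.183), lies where the scraper stands and is far bigger than a chip, so I took it for the scraper. The top camera found only two of the five chips at the end.

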